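# Lock up a line of type with the spacing bar of the right thickness

### The job

Lock up the line of type standing in the type holder for the stamping press: the line and one spacing bar together must make 30 mm. The aluminium bars on the bench look alike but are 12, 15 and 18 mm thick, so pinch them to find the right one, stand it in the holder flat against the line, on the jaw's side, and push the jaw fully home against its red stops. Leave the other bars and lines standing where they are.

Things in the scene. Friction and masses are not known exactly. Their poses are not given: they have to be found in the camera images.
- holder (a point): the fixed type holder, on a dark steel plate (104 x 204 mm, 5 mm thick, level, fixed to the bench at varying place and yaw). This point: foot of the inner face of its fixed head bar (18 mm high), mid-length, on the holder's floor (5 mm above the bench). y points from the head bar squarely towards the jaw, x along the head bar, z up. Between its two guide rails (10 mm high) the holder is 68 mm wide in x. The ledge with the waiting lines lies on the -y side
- jaw (a joint): travel of the aluminium sliding jaw towards the head bar, m: 0 = wide open, 0.068 = home, its ears against the two red stops on the rails. It slides along the holder's -y with about 5 N of friction and stays where it is left. It starts open, within 7 mm of 0. The face of its brass pad stands 96.2 mm from the head bar when wide open and 28.2 mm when home with nothing in between. Jaw block: 64 mm wide, 15 mm thick, its top 20.5 mm above the holder floor
- pad (a joint): how far the sprung brass pressure pad on the jaw's face (60 x 18 mm) is pressed back, m: 0 = free, 0.0025 = solid. Spring: 0.7 N when free, about 2 N at 1.8 mm. With the jaw home and 30 mm filled it is pressed back about 1.8 mm and holds the line; with 27 mm or less it stays free (line loose); 33 mm stops the jaw 2.3 mm short of home
- knob (a point): centre of the black upright thumb knob on top of the jaw, 16 mm diameter, 24 mm high, from 27 to 51 mm above the holder floor (its centre 39 mm above it); it stands 13.5 mm behind the free pad's face (farther from the head bar) and moves with the jaw. Push it squarely from behind, or pinch it; it does not turn
- line_brass_c (a point): centre (11.5 mm above its foot) of the brass-coloured line of type, one solid slug 60 mm long (its x), 12 mm thick (its y), 23 mm high with 5 raised ornament faces on top. One of the three lines (it varies which) stands in the holder, 60 mm side parallel to the head bar and 1.5 to 8 mm off it; the other two wait on the ledge behind the head bar
- line_steel_c (a point): centre (11.5 mm above its foot) of the grey steel line of type, one solid slug 60 mm long (its x), 15 mm thick (its y), 23 mm high with 4 raised ornament faces on top. One of the three lines (it varies which) stands in the holder, 60 mm side parallel to the head bar and 1.5 to 8 mm off it; the other two wait on the ledge behind the head bar
- line_copper_c (a point): centre (11.5 mm above its foot) of the copper-coloured line of type, one solid slug 60 mm long (its x), 18 mm thick (its y), 23 mm high with 3 raised ornament faces on top. One of the three lines (it varies which) stands in the holder, 60 mm side parallel to the head bar and 1.5 to 8 mm off it; the other two wait on the ledge behind the head bar
- bar_p_c (a point): centre (half-way up) of one of three look-alike plain aluminium spacing bars standing on the bench, 60 mm long (its x), 20 mm high (z, up); its thickness (its y) is 12, 15 or 18 mm, one bar of each. Which name or place has which thickness is not told: pinch it across the thickness, the finger opening is the thickness. About 40 to 60 g
- bar_q_c (a point): centre (half-way up) of one of three look-alike plain aluminium spacing bars standing on the bench, 60 mm long (its x), 20 mm high (z, up); its thickness (its y) is 12, 15 or 18 mm, one bar of each. Which name or place has which thickness is not told: pinch it across the thickness, the finger opening is the thickness. About 40 to 60 g
- bar_r_c (a point): centre (half-way up) of one of three look-alike plain aluminium spacing bars standing on the bench, 60 mm long (its x), 20 mm high (z, up); its thickness (its y) is 12, 15 or 18 mm, one bar of each. Which name or place has which thickness is not told: pinch it across the thickness, the finger opening is the thickness. About 40 to 60 g
Things that resemble listed ones, but are neither listed nor needed, are in the scene too. What is shaped like the part that bears line_copper_c but purple or turquoise is not meant.

How it is judged:
By the outcome, as a careful person would: the job done as asked, in the order asked, and still so for the second after the job is handed in, with the robot touching nothing.
It also fails if it takes over 64 s, if anything falls off the work surface, if the arm or the gripper's body presses on something with over 40 N, if the wrist force passes 120 N, or if a joint passes its speed limit or range.

### The arm

A 6-joint arm with a two-finger parallel gripper is mounted at the origin on the work surface. World frame = base frame: x ahead of the robot, y to its left, z up, the work surface at z = 0. Lengths are in m, angles in rad, forces in N, time in s.
With the tool pointing down it reaches from about 0.35 to 0.925 m from the base axis. Payload 6.4 kg.
Tool frame: the origin (TCP) lies at the very end of the fingers, on their centre line; the grasp point (between the pads) lies 19 mm behind it (robot.grip_point_offset is the distance from the TCP to the grasp point, in m); z points along the fingers, y is the line along which they close (so a half turn about z gives the same grasp; the last joint's range is limited). The gripper opens to 94 mm and grips with 3 to 60 N. Pads are 16 mm wide; open, the fingers measure 119 mm over their backs; the gripper's body (75 mm by 177 mm) begins 78 mm behind the grasp point.
Start: joints at [-1.403, 0.245, 1.558, -0, 1.339, -0.174], TCP at [0.218, -0.612, 0.205] pointing down, gripper open.
Joint ranges: [-3.13, 3.13], [-1.02, 2.26], [0.13, 2.54], [-0.95, 4.09], [0.21, 2.88], [-2.74, 2.74]. Speed limits (rad/s): [2.57, 2.57, 3.14, 3.14, 3.14, 3.14].

### API

Orientations are given as a rotation vector (axis times angle).
In Python, from bench import robot gives the robot as it stands.
- The arm moves only by the tool jog_arm, never from a script. Its argument "increments" is a list of rows, each an object with "delta_pos": the shift along the tool's x, y, z in mm, a list of three; "yaw": the turn about the tool's z in degrees; "grip": the gripper command: -1 is fully open, 1 is shut, values between are in proportion. In form: [{"delta_pos": [tx, ty, tz], "yaw": yaw, "grip": grip}, ...]. A call has exactly 10 rows; each row is the pose to reach, as a shift and turn from the pose commanded when the call began, along the tool's axes at that moment; what a row does not reach only later rows make up. A row lasts 1/12 s, in which the tool goes at most 41.7 mm and 7.16 degrees, less where a joint would pass 70% of its speed; a pose out of reach is approached as far as the arm can. A call with a gripper value outside its range is refused whole. The fingers move at their own pace and stop on an object; "newtons" is the grip in N (left out, the last holds). Time passes only in rows, so rows that repeat a pose let the fingers close, or fill a call up. It gives the time, the measured TCP pose, the force, the opening and the grip force at its end, in the units of the state.
- robot.get_obs(): the state, without advancing time (a new reading comes with each control period).
- robot.read_camera(name): name is "scene" or "top"; returns the picture (400x640x3 uint8, red, green, blue); there is no depth.
- robot.get_calibration(name): a dict with "camera_matrix" (3x3 intrinsics, pixels), "dist_coeffs" ([k1, k2, p1, p2, k3] as OpenCV has them; the pictures are not rectified), "rvec" (rotation vector, rad) and "tvec" (3), from world to camera coordinates, as OpenCV has them. Camera axes: x right, y down, z forward; pixel columns grow to the right and rows downward; lengths in m; the calibration is good to about 2 mm. A picture is of the moment at which its call begins. get_calibration takes no time and is no camera call.
- robot.sign_off(): hands the job in; it is judged then, once.
The state is a dict: "time_s": time; "joint_positions": joint angles; "joint_vel": joint speeds; "effort": joint torques, N m; "tcp_pos": TCP position; "ee_rot": TCP orientation; "force": force on the tool from outside, world axes, zero at the start; "moment": the same for the moment, N m; "width": finger opening in m; "grasp_force": force on a finger pad.
Only numpy, scipy, OpenCV 4.12 (cv2) and the standard library are available. Lean on these libraries where they do the work, as an engineer would, in place of code of your own. Each camera call takes 0.05 s, during which the arm holds its last target. There are 200 camera calls.

## Working session

There is one attempt and no reset: what is moved stays moved. The work goes in short steps, Python scripts to look and compute and a tool call to move; the robot and the scene stay as the last step left them, time stands still between calls to the robot, and variables do not carry over. Pictures are saved under pics/ and viewed, at most 10 in all, crops included, and the job is handed in when it is done.

Besides the shell and the picture viewer there is one more tool, called as name([rows], argument=value, ...), one row to a line, values as JSON. jog_arm: Moves the arm, as the interface text tells. Its arguments: {"type":"object","properties":{"increments":{"type":"array"},"newtons":{"type":"number"}},"required":["increments"]}

```bash
mkdir -p pics; ls
python3 - <<'E'
from bench import robot
import cv2
o=robot.get_obs(); print(o)
for n in("scene","top"):
    im=robot.read_camera(n); cv2.imwrite(f"pics/{n}0.png",cv2.cvtColor(im,cv2.COLOR_RGB2BGR)); print(n,robot.get_calibration(n))
E
```

```text
pics
{'time_s': 0.0, 'joint_positions': array([-1.40310723e+00,  2.45813034e-01,  1.55900156e+00, -8.04987696e-06,
        1.33869125e+00, -1.74106205e-01]), 'joint_vel': array([ 0.00126483, -0.00119815, -0.00080673, -0.00129876, -0.00061872,
       -0.00085445]), 'effort': array([-1.31423025e-03, -4.15839386e+01, -3.14603198e+01,  6.83899177e-02,
        3.32229759e-02, -1.25957440e-04]), 'tcp_pos': array([ 0.21776463, -0.61180121,  0.20435272]), 'ee_rot': array([-3.09394168e+00, -5.33958716e-01,  2.65872739e-06]), 'force': array([-0.71729339, -0.01303715, -0.84599225]), 'moment': array([ 0.02727285, -0.02733533,  0.03891727]), 'grasp_force': 0.0, 'width': 0.0938441084453821}
scene {'camera_matrix': array([[496.09938122,   0.        , 317.86802831],
       [  0.        , 496.09938122, 188.21832642],
       [  0.        ,   0.        ,   1.        ]]), 'dist_coeffs': array([-0.01993023,  0.        ,  0.        ,  0.        ,  0.        ]), 'rvec': array([ 0.8297459 ,  2.53969522, -1.13108751]), 'tvec': array([ 0.40461309, -0.16971889,  1.17680444])}
top {'camera_matrix': array([[509.43488016,   0.        , 325.63697808],
       [  0.        , 509.43488016, 200.63568271],
       [  0.        ,   0.        ,   1.        ]]), 'dist_coeffs': array([-0.13370319,  0.        ,  0.        ,  0.        ,  0.        ]), 'rvec': array([ 2.11365122, -2.10375236,  0.23389387]), 'tvec': array([-0.00561375,  0.5300186 ,  0.88583712])}
```

View pics/scene0.png

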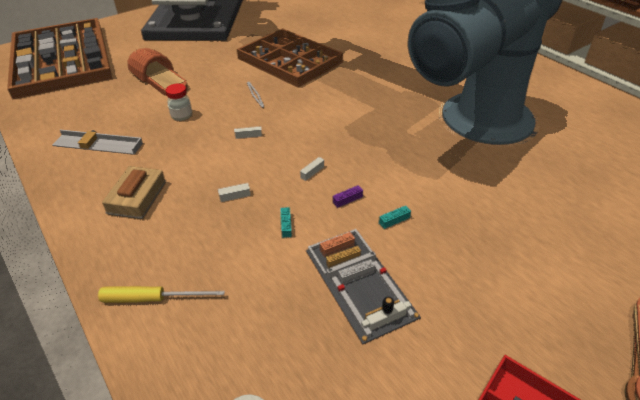

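View pics/top0.png

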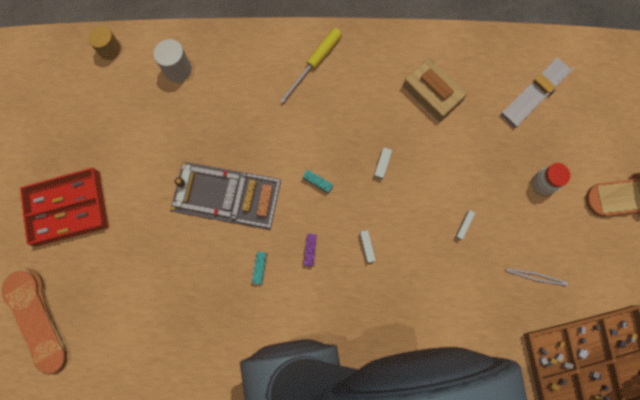

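The scene shows steel in the holder, so I need the 15 mm bar. In the top view the bars are at about (384,163), (367,246) and (466,225). The jaw is on the left with its knob at (179,182), and the head bar is near (238,198).

```bash
cat > h.py <<'E'
import numpy as np, cv2
from bench import robot
def cal(n):
    c=robot.get_calibration(n); R=cv2.Rodrigues(c["rvec"])[0]; return c["camera_matrix"],c["dist_coeffs"],R,np.array(c["tvec"]).ravel()
def ray(n,px,z):
    K,d,R,t=cal(n); p=cv2.undistortPoints(np.array(px,float).reshape(-1,1,2),K,d).reshape(-1,2)
    v=np.c_[p,np.ones(len(p))]@R; c=-R.T@t
    return c+v*((z-c[2])/v[:,2])[:,None]
def proj(n,P):
    K,d,R,t=cal(n); return cv2.projectPoints(np.array(P,float).reshape(-1,1,3),R,t,K,d)[0].reshape(-1,2)
def both(n,px1,px2): pass
E
python3 - <<'E'
from h import *
T=cv2.imread("pics/top0.png"); S=cv2.imread("pics/scene0.png")
for n,im,cs in(("top",T,[(384,163),(367,246),(466,225)]),("scene",S,[(235,192),(313,168),(248,132)])):
    hsv=cv2.cvtColor(im,cv2.COLOR_BGR2HSV)
    for x,y in cs:
        m=((hsv[...,1]<70)&(hsv[...,2]>110)).astype(np.uint8)
        k,l,st,ce=cv2.connectedComponentsWithStats(m)
        i=l[y,x]; c=ce[i]; cnt=cv2.findContours((l==i).astype(np.uint8),0,2)[0][0].reshape(-1,2)
        w=ray(n,cnt,.02)[:,:2]*1000
        r=cv2.minAreaRect(w.astype(np.float32)); print(n,(x,y),i,st[i],"area",np.round(r,1) if 0 else r)
a=cv2.resize(T[150:240,160:295],None,fx=5.9,fy=5.9,interpolation=cv2.INTER_CUBIC); cv2.imwrite("pics/c1.png",a)
b=cv2.resize(S[220:345,300:430],None,fx=4.6,fy=4.6,interpolation=cv2.INTER_CUBIC); cv2.imwrite("pics/c2.png",b)
E
```

```text
top (384, 163) 6 [374 148  18  30 296] area ((616.3926391601562, -115.43321990966797), (19.621896743774414, 61.33921813964844), 71.72615814208984)
top (367, 246) 27 [360 230  15  33 285] area ((450.5755310058594, -82.56707763671875), (61.83012008666992, 16.703418731689453), 13.440634727478027)
top (466, 225) 24 [457 210  18  30 228] area ((493.01806640625, -273.23126220703125), (14.747292518615723, 61.84840774536133), 62.03466033935547)
scene (235, 192) 0 [     0      0    640    400 237613] area ((966.7503051757812, 11.56408977508545), (0.0, 0.0), 0.0)
scene (313, 168) 44 [301 157  23  17 143] area ((454.9483947753906, -82.92253112792969), (61.365440368652344, 15.332441329956055), 13.467400550842285)
scene (248, 132) 0 [     0      0    640    400 237613] area ((966.7503051757812, 11.56408977508545), (0.0, 0.0), 0.0)
```

View pics/c1.png

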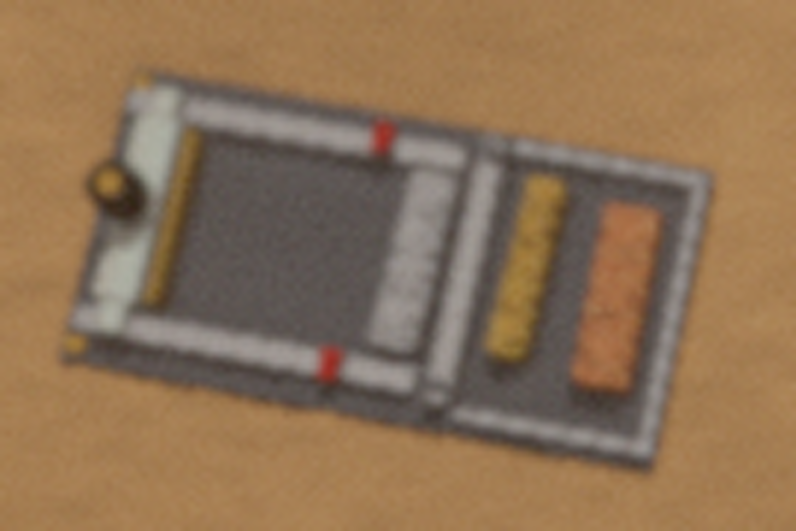

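View pics/c2.png

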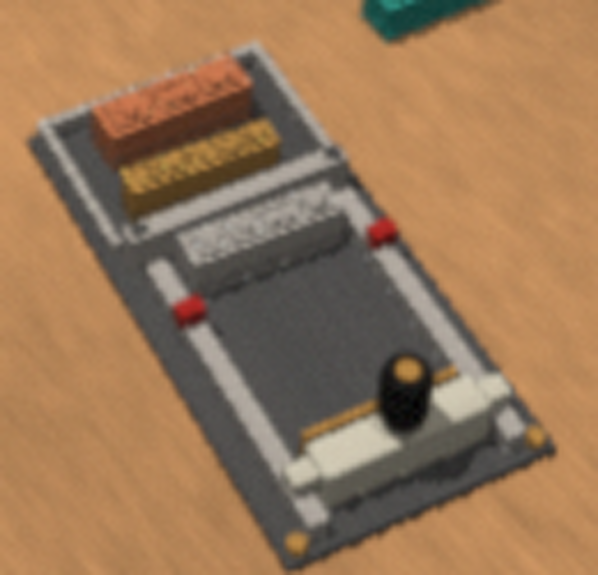

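Steel stands in the holder, with brass and copper on the ledge. The bar widths from the top view suggest the bar at (367,246) is the 15 mm one, and the pinch will confirm it. Next I'll work out the holder frame and the tool moves.

```bash
cat >> h.py <<'E'
def tool():
    o=robot.get_obs(); R=cv2.Rodrigues(np.array(o["ee_rot"]))[0]; return o["tcp_pos"],R
def move(x,y,z,dirxy=None):
    """shift in tool axes (mm) to reach TCP x,y,z (mm); yaw so tool y is along dirxy"""
    p,R=tool(); d=(np.array([x,y,z])-p*1000)@R; yw=None
    if dirxy is not None:
        v=np.array([*dirxy,0])@R; yw=np.degrees(np.arctan2(-v[0],v[1])); yw=(yw+90)%180-90
    return np.round(d,1),yw
E
python3 - <<'E'
from h import *
def c(n,P,z):
    P=np.array(P,float); P=P/5.9+[160,150] if n=="top" else P/4.6+[300,220]
    return ray(n,P,z)*1000
pl=c("top",[(135,70),(712,172),(650,470),(62,360)],.005)
print("plate",pl[:,:2].round(1),[np.linalg.norm(pl[i]-pl[i-1]).round(1) for i in range(4)])
u=(pl[0]+pl[3]-pl[1]-pl[2])[:2]; u/=np.linalg.norm(u); v=np.array([u[1],-u[0]]) # y axis, x axis
print("y",u,"x",v)
ctr=pl.mean(0)[:2]; print("ctr",ctr)
f=lambda n,P,z:np.c_[(c(n,P,z)[:,:2]-ctr)@v,(c(n,P,z)[:,:2]-ctr)@u].round(1)
print("headbar inner top",f("top",[(473,160),(430,388)],.023))
print("line",f("top",[(410,165),(457,172),(418,352),(370,347)],.028))
print("stops",f("top",[(382,138),(330,365)],.02))
print("knobtop",f("top",[(112,182)],.056),f("scene",[(408,370)],.056))
print("pad front",f("top",[(200,130),(160,304)],.023))
print("scene line top",f("scene",[(180,235),(195,265),(350,215),(330,183)],.028))
print("scene plate",f("scene",[(28,138),(255,42),(555,450),(292,572)],.005))
p,R=tool();print(R.round(3))
print(move(450.5,-82.6,40,[-np.sin(np.radians(13.44)),np.cos(np.radians(13.44))]))
E
```

```text
plate [[620.  284.3]
 [584.7  85.8]
 [483.5 103.9]
 [519.1 302.4]] [np.float64(102.6), np.float64(201.6), np.float64(102.8), np.float64(201.7)]
y [0.17580963 0.98442418] x [ 0.98442418 -0.17580963]
ctr [551.84596165 194.09983444]
headbar inner top [[ 36.8 -24.6]
 [-40.6 -27.3]]
line [[ 30.2  -5.5]
 [ 30.7 -21.3]
 [-30.5 -21.9]
 [-31.7  -6.1]]
stops [[ 39.4   7.7]
 [-38.7   7.5]]
knobtop [[ 1.1 81.7]] [[ 2.7 82.8]]
pad front [[ 30.5  67.8]
 [-29.6  67. ]]
scene line top [[ 32.2 -17.2]
 [ 33.7  -3.2]
 [-26.1   1.7]
 [-27.1 -14.1]]
scene plate [[  53.9 -100. ]
 [ -47.8 -105.3]
 [ -47.3  103.5]
 [  54.4  104. ]]
[[ 0.942  0.335 -0.   ]
 [ 0.335 -0.942  0.002]
 [ 0.    -0.002 -1.   ]]
(array([ 396.6, -420.4,  165.3]), np.float64(6.145282353217141))
```

jog_arm([
  {"delta_pos":[397,-420,80],"yaw":6,"grip":-0.2},
  {"delta_pos":[397,-420,80],"yaw":6,"grip":-0.2},
  {"delta_pos":[397,-420,80],"yaw":6,"grip":-0.2},
  {"delta_pos":[397,-420,80],"yaw":6,"grip":-0.2},
  {"delta_pos":[397,-420,80],"yaw":6,"grip":-0.2},
  {"delta_pos":[397,-420,80],"yaw":6,"grip":-0.2},
  {"delta_pos":[397,-420,80],"yaw":6,"grip":-0.2},
  {"delta_pos":[397,-420,80],"yaw":6,"grip":-0.2},
  {"delta_pos":[397,-420,80],"yaw":6,"grip":-0.2},
  {"delta_pos":[397,-420,80],"yaw":6,"grip":-0.2},
], newtons=10)

```text
time_s: 0.93
tcp_pos: [0.3846, -0.2327, 0.1479]
ee_rot: [-3.12, -0.371, -0.0]
force: [0.1, -0.2, 0.7]
width: 0.0565
grasp_force: 0.0
```

Run:
```python
from h import *
print(robot.get_obs()["tcp_pos"],robot.get_obs()["width"],move(450.5,-82.6,60,[-.2324,.9726]),move(450.5,-82.6,4))
```

```text
[ 0.38461221 -0.23272135  0.14786043] 0.05646311561171194 (array([  99.2, -130.5,   87.9]), np.float64(0.11302524453765272)) (array([  99.2, -130.5,  143.9]), None)
```

jog_arm([
  {"delta_pos":[99,-130,60],"yaw":0,"grip":-0.2},
  {"delta_pos":[99,-130,60],"yaw":0,"grip":-0.2},
  {"delta_pos":[99,-130,60],"yaw":0,"grip":-0.2},
  {"delta_pos":[99,-130,60],"yaw":0,"grip":-0.2},
  {"delta_pos":[99,-130,98],"yaw":0,"grip":-0.2},
  {"delta_pos":[99,-130,98],"yaw":0,"grip":-0.2},
  {"delta_pos":[99,-130,98],"yaw":0,"grip":-0.2},
  {"delta_pos":[99,-130,98],"yaw":0,"grip":-0.2},
  {"delta_pos":[99,-130,98],"yaw":0,"grip":-0.2},
  {"delta_pos":[99,-130,98],"yaw":0,"grip":-0.2},
])

```text
time_s: 1.77
tcp_pos: [0.4515, -0.0868, 0.0524]
ee_rot: [3.118, 0.368, 0.006]
force: [-0.0, 0.3, -0.7]
width: 0.0563
grasp_force: 0.0
```

Run:
```python
from h import *
o=robot.get_obs();print(o["tcp_pos"],o["force"],move(450.5,-82.6,4,[-.2324,.9726]))
S=cv2.cvtColor(robot.read_camera("scene"),cv2.COLOR_RGB2BGR)
cv2.imwrite("pics/s1.png",cv2.resize(S[60:230,220:420],None,fx=3.5,fy=3.5,interpolation=2))
```

```text
[ 0.45146108 -0.08679274  0.0524435 ] [-0.04287742  0.27199032 -0.72278647] (array([-0.1, -4.4, 48.4]), np.float64(0.03918113766053466))
```

View pics/s1.png

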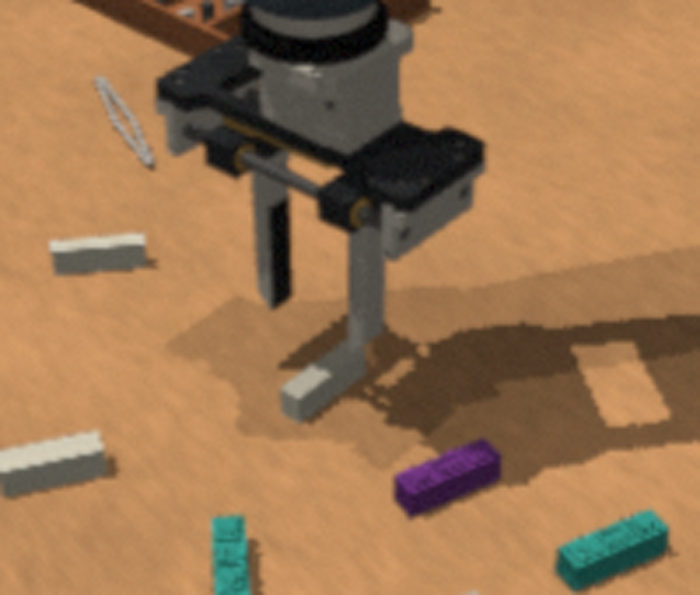

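The gripper straddles the bar, so I'll descend and pinch.

jog_arm([
  {"delta_pos":[0,-4,20],"yaw":0,"grip":-0.2},
  {"delta_pos":[0,-4,40],"yaw":0,"grip":-0.2},
  {"delta_pos":[0,-4,47],"yaw":0,"grip":-0.2},
  {"delta_pos":[0,-4,47],"yaw":0,"grip":-0.2},
  {"delta_pos":[0,-4,47],"yaw":0,"grip":1},
  {"delta_pos":[0,-4,47],"yaw":0,"grip":1},
  {"delta_pos":[0,-4,47],"yaw":0,"grip":1},
  {"delta_pos":[0,-4,47],"yaw":0,"grip":1},
  {"delta_pos":[0,-4,47],"yaw":0,"grip":1},
  {"delta_pos":[0,-4,47],"yaw":0,"grip":1},
], newtons=15)

```text
time_s: 2.65
tcp_pos: [0.4496, -0.0815, 0.0037]
ee_rot: [3.119, 0.372, 0.001]
force: [0.0, 0.2, 0.8]
width: 0.0199
grasp_force: 0.4
```

jog_arm([
  {"delta_pos":[0,0,0],"yaw":0,"grip":1},
  {"delta_pos":[0,0,0],"yaw":0,"grip":1},
  {"delta_pos":[0,0,0],"yaw":0,"grip":1},
  {"delta_pos":[0,0,0],"yaw":0,"grip":1},
  {"delta_pos":[0,0,0],"yaw":0,"grip":1},
  {"delta_pos":[0,0,0],"yaw":0,"grip":1},
  {"delta_pos":[0,0,0],"yaw":0,"grip":1},
  {"delta_pos":[0,0,0],"yaw":0,"grip":1},
  {"delta_pos":[0,0,0],"yaw":0,"grip":1},
  {"delta_pos":[0,0,0],"yaw":0,"grip":1},
])

```text
time_s: 3.48
tcp_pos: [0.4496, -0.0815, 0.0037]
ee_rot: [3.119, 0.372, 0.001]
force: [-0.0, -1.3, 5.8]
width: 0.015
grasp_force: 15.0
```

Run:
```python
from h import *
o=robot.get_obs();print(o["tcp_pos"],o["width"],o["grasp_force"],o["force"],move(556.8,221.7,90,[.1758,.9844]))
```

```text
[ 0.44963384 -0.08153655  0.00369287] 0.01503378747888918 15.000612437725067 [-0.04302835 -1.28332539  5.82461942] (array([ 175.5, -269.5,  -86.4]), np.float64(23.712566758206805))
```

The pinch reads 15.0 mm, so this is the right bar. I'll lift it and carry it over.

jog_arm([
  {"delta_pos":[0,0,-30],"yaw":0,"grip":1},
  {"delta_pos":[0,0,-60],"yaw":0,"grip":1},
  {"delta_pos":[0,0,-86],"yaw":0,"grip":1},
  {"delta_pos":[175,-269,-86],"yaw":23.7,"grip":1},
  {"delta_pos":[175,-269,-86],"yaw":23.7,"grip":1},
  {"delta_pos":[175,-269,-86],"yaw":23.7,"grip":1},
  {"delta_pos":[175,-269,-86],"yaw":23.7,"grip":1},
  {"delta_pos":[175,-269,-86],"yaw":23.7,"grip":1},
  {"delta_pos":[175,-269,-86],"yaw":23.7,"grip":1},
  {"delta_pos":[175,-269,-86],"yaw":23.7,"grip":1},
])

```text
time_s: 4.32
tcp_pos: [0.5394, 0.1778, 0.0882]
ee_rot: [3.129, -0.277, -0.003]
force: [0.7, -0.3, 0.3]
width: 0.0147
grasp_force: 15.0
```

Run:
```python
from h import *
o=robot.get_obs();print(o["tcp_pos"],o["width"],o["grasp_force"],o["force"],move(556.8,221.7,50,[.1758,.9844]))
```

```text
[0.53935759 0.17780836 0.08824264] 0.014692134246611562 14.998618215322495 [ 0.68331311 -0.33269237  0.26030855] (array([  9.5, -46.3,  38.2]), np.float64(0.015598840416032544))
```

jog_arm([
  {"delta_pos":[9,-40,0],"yaw":0,"grip":1},
  {"delta_pos":[9,-43,0],"yaw":0,"grip":1},
  {"delta_pos":[9,-43,20],"yaw":0,"grip":1},
  {"delta_pos":[9,-43,38],"yaw":0,"grip":1},
  {"delta_pos":[9,-43,38],"yaw":0,"grip":1},
  {"delta_pos":[9,-43,38],"yaw":0,"grip":1},
  {"delta_pos":[9,-43,38],"yaw":0,"grip":1},
  {"delta_pos":[9,-43,38],"yaw":0,"grip":1},
  {"delta_pos":[9,-43,38],"yaw":0,"grip":1},
  {"delta_pos":[9,-43,38],"yaw":0,"grip":1},
])

```text
time_s: 5.15
tcp_pos: [0.5572, 0.2163, 0.0524]
ee_rot: [-3.129, 0.277, -0.002]
force: [0.0, 0.9, -0.7]
width: 0.0147
grasp_force: 15.0
```

Run:
```python
from h import *
o=robot.get_obs();print(o["tcp_pos"],o["width"],o["force"],move(556.8,221.7,9,[.1758,.9844]))
for n,a in(("scene",(220,345,300,430)),("top",(150,240,160,295))):
    S=cv2.cvtColor(robot.read_camera(n),cv2.COLOR_RGB2BGR)
    c=S[a[0]:a[1],a[2]:a[3]]; cv2.imwrite(f"pics/{n}2.png",cv2.resize(c,None,fx=4.6,fy=4.6,interpolation=2))
```

```text
[0.55717541 0.21625619 0.05235815] 0.014670203722017792 [ 0.04564105  0.86056764 -0.68221421] (array([-1.4, -5.3, 43.4]), np.float64(-0.00942800764880758))
```

View pics/scene2.png

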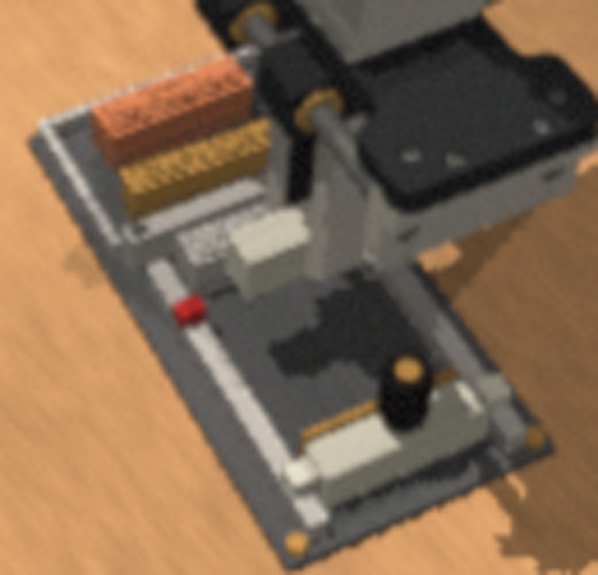

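The bar hangs level over the holder between the line and the jaw, with its near end at crop (230,245). I'll check its sideways fit.

Run:
```python
from h import *
u=np.array([.1758,.9844]);v=np.array([.9844,-.1758]);ctr=np.array([551.85,194.1])
def f(P,z): 
    w=ray("scene",np.array(P,float)/4.6+[300,220],z)[:,:2]*1000-ctr; return np.c_[w@v,w@u].round(1)
print("bar end top",f([(230,245),(241,270)],.0687),"foot",f([(246,298)],.0487))
p,_=tool(); d=p[:2]*1000-ctr; print("tcp",d@v,d@u)
print("rails inner ref z15",f([(160,262),(325,520)],.015))
```

```text
bar end top [[34.9 22. ]
 [36.6 32.6]] foot [[32.7 30.3]]
tcp 1.10335838979128 22.732933795662753
rails inner ref z15 [[ 39.3 -18.6]
 [ 39.   97.3]]
```

jog_arm([
  {"delta_pos":[-2,-2,10],"yaw":0,"grip":1},
  {"delta_pos":[-2,-2,20],"yaw":0,"grip":1},
  {"delta_pos":[-2,-2,30],"yaw":0,"grip":1},
  {"delta_pos":[-2,-2,36],"yaw":0,"grip":1},
  {"delta_pos":[-2,-2,39],"yaw":0,"grip":1},
  {"delta_pos":[-2,-2,39],"yaw":0,"grip":1},
  {"delta_pos":[-2,-2,39],"yaw":0,"grip":1},
  {"delta_pos":[-2,-2,39],"yaw":0,"grip":1},
  {"delta_pos":[-2,-2,39],"yaw":0,"grip":1},
  {"delta_pos":[-2,-2,39],"yaw":0,"grip":1},
])

```text
time_s: 6.08
tcp_pos: [0.5554, 0.2187, 0.0129]
ee_rot: [-3.129, 0.277, -0.002]
force: [0.1, 0.4, -0.7]
width: 0.0148
grasp_force: 15.0
```

jog_arm([
  {"delta_pos":[0,0,2],"yaw":0,"grip":1},
  {"delta_pos":[0,0,4],"yaw":0,"grip":1},
  {"delta_pos":[0,0,4],"yaw":0,"grip":1},
  {"delta_pos":[0,0,4],"yaw":0,"grip":1},
  {"delta_pos":[0,0,4],"yaw":0,"grip":1},
  {"delta_pos":[0,0,4],"yaw":0,"grip":0.5},
  {"delta_pos":[0,0,4],"yaw":0,"grip":0.5},
  {"delta_pos":[0,0,4],"yaw":0,"grip":0.5},
  {"delta_pos":[0,0,4],"yaw":0,"grip":0.5},
  {"delta_pos":[0,0,4],"yaw":0,"grip":0.5},
])

```text
time_s: 6.92
tcp_pos: [0.5548, 0.2186, 0.0082]
ee_rot: [3.129, -0.277, -0.0]
force: [-0.2, -0.5, -0.3]
width: 0.0232
grasp_force: 0.0
```

jog_arm([
  {"delta_pos":[0,0,-20],"yaw":0,"grip":0.5},
  {"delta_pos":[0,0,-50],"yaw":0,"grip":0.5},
  {"delta_pos":[0,0,-80],"yaw":0,"grip":1},
  {"delta_pos":[0,0,-80],"yaw":0,"grip":1},
  {"delta_pos":[1,-40,-80],"yaw":0,"grip":1},
  {"delta_pos":[1,-80,-80],"yaw":0,"grip":1},
  {"delta_pos":[1,-92,-80],"yaw":0,"grip":1},
  {"delta_pos":[1,-92,-80],"yaw":0,"grip":1},
  {"delta_pos":[1,-92,-80],"yaw":0,"grip":1},
  {"delta_pos":[1,-92,-80],"yaw":0,"grip":1},
])

```text
time_s: 7.75
tcp_pos: [0.5715, 0.3079, 0.0876]
ee_rot: [3.128, -0.278, -0.002]
force: [-0.1, -0.4, 0.3]
width: 0.0006
grasp_force: 0.0
```

Run:
```python
from h import *
u=np.array([.1758,.9844]);v=np.array([.9844,-.1758]);ctr=np.array([551.85,194.1])
p,_=tool(); d=p[:2]*1000-ctr; print("tcp",p,d@v,d@u,robot.get_obs()["width"])
S=cv2.cvtColor(robot.read_camera("top"),cv2.COLOR_RGB2BGR)
cv2.imwrite("pics/t3.png",cv2.resize(S[150:240,150:295],None,fx=5.4,fy=5.4,interpolation=2))
S=cv2.cvtColor(robot.read_camera("scene"),cv2.COLOR_RGB2BGR)
cv2.imwrite("pics/s3.png",cv2.resize(S[200:345,300:460],None,fx=4,fy=4,interpolation=2))
```

```text
tcp [0.57153723 0.30788054 0.08756358] -0.6225109146778613 115.46657354827647 0.0005955271855812064
```

View pics/s3.png

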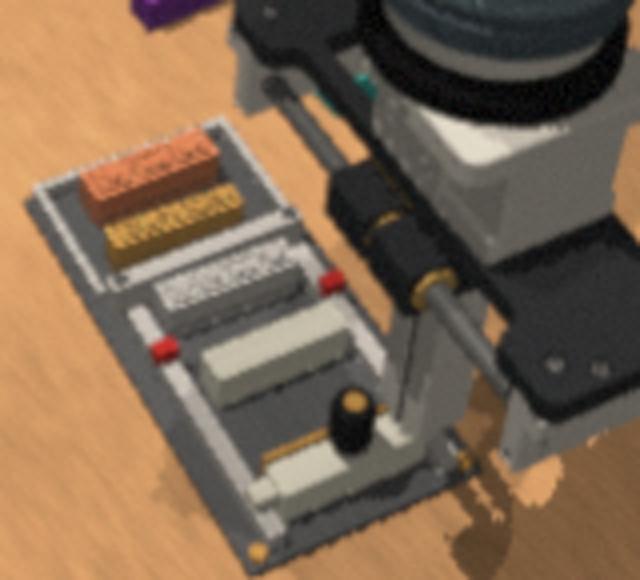

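The bar stands square between the rails and the fingers are behind the knob. I'll descend behind the knob and start pushing.

jog_arm([
  {"delta_pos":[1,0,20],"yaw":0,"grip":1},
  {"delta_pos":[1,0,40],"yaw":0,"grip":1},
  {"delta_pos":[1,0,48],"yaw":0,"grip":1},
  {"delta_pos":[1,0,48],"yaw":0,"grip":1},
  {"delta_pos":[1,0,48],"yaw":0,"grip":1},
  {"delta_pos":[1,5,48],"yaw":0,"grip":1},
  {"delta_pos":[1,10,48],"yaw":0,"grip":1},
  {"delta_pos":[1,15,48],"yaw":0,"grip":1},
  {"delta_pos":[1,20,48],"yaw":0,"grip":1},
  {"delta_pos":[1,25,48],"yaw":0,"grip":1},
])

```text
time_s: 8.68
tcp_pos: [0.5695, 0.285, 0.0416]
ee_rot: [-3.126, 0.278, -0.004]
force: [0.8, 5.5, 0.5]
width: 0.0006
grasp_force: 2.7
```

```bash
cat >> h.py <<'E'
def stat():
    u=np.array([.1758,.9844]);v=np.array([.9844,-.1758]);ctr=np.array([551.85,194.1])
    o=robot.get_obs();p=o["tcp_pos"]; d=p[:2]*1000-ctr; print("tcp",p,"x",d@v,"y",d@u,"F",o["force"].round(1))
E
python3 -c "
from h import *
stat()"
```

```text
tcp [0.5695419  0.28502224 0.04161728] x 1.4317803186700238 y 92.61408831174259 F [0.8 5.5 0.5]
```

jog_arm([
  {"delta_pos":[0,4,0],"yaw":0,"grip":1},
  {"delta_pos":[0,8,0],"yaw":0,"grip":1},
  {"delta_pos":[0,12,0],"yaw":0,"grip":1},
  {"delta_pos":[0,16,0],"yaw":0,"grip":1},
  {"delta_pos":[0,20,0],"yaw":0,"grip":1},
  {"delta_pos":[0,24,0],"yaw":0,"grip":1},
  {"delta_pos":[0,28,0],"yaw":0,"grip":1},
  {"delta_pos":[0,32,0],"yaw":0,"grip":1},
  {"delta_pos":[0,35,0],"yaw":0,"grip":1},
  {"delta_pos":[0,38,0],"yaw":0,"grip":1},
])

```text
time_s: 9.52
tcp_pos: [0.5628, 0.2478, 0.0416]
ee_rot: [-3.126, 0.278, -0.004]
force: [0.8, 5.0, 1.9]
width: 0.0002
grasp_force: 2.8
```

Run:
```python
from h import *
stat()
S=cv2.cvtColor(robot.read_camera("scene"),cv2.COLOR_RGB2BGR)
cv2.imwrite("pics/s4.png",cv2.resize(S[200:345,300:460],None,fx=4,fy=4,interpolation=2))
```

```text
tcp [0.56278115 0.2477924  0.04160211] x 1.321502285986643 y 54.77649025284001 F [0.8 5.  1.9]
```

View pics/s4.png

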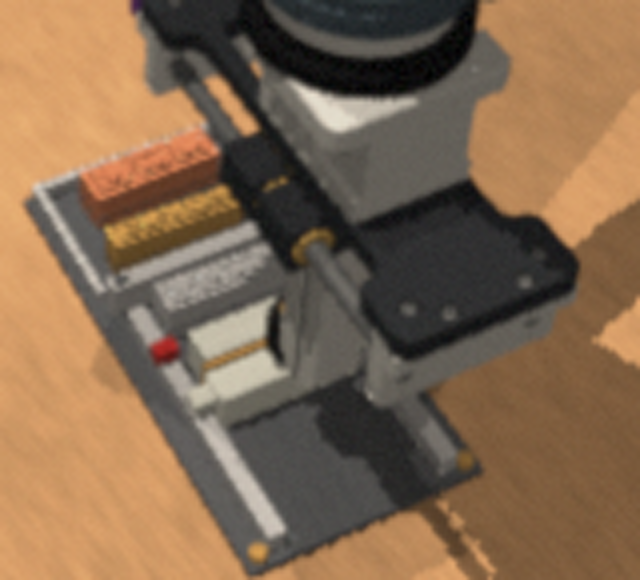

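The pad is now pushing the bar squarely towards the line. I'll carry on more slowly and watch the force.

jog_arm([
  {"delta_pos":[0,1.5,0],"yaw":0,"grip":1},
  {"delta_pos":[0,3,0],"yaw":0,"grip":1},
  {"delta_pos":[0,4.5,0],"yaw":0,"grip":1},
  {"delta_pos":[0,6,0],"yaw":0,"grip":1},
  {"delta_pos":[0,7.5,0],"yaw":0,"grip":1},
  {"delta_pos":[0,9,0],"yaw":0,"grip":1},
  {"delta_pos":[0,10.5,0],"yaw":0,"grip":1},
  {"delta_pos":[0,12,0],"yaw":0,"grip":1},
  {"delta_pos":[0,13.5,0],"yaw":0,"grip":1},
  {"delta_pos":[0,15,0],"yaw":0,"grip":1},
])

```text
time_s: 10.4
tcp_pos: [0.5601, 0.2333, 0.0416]
ee_rot: [-3.126, 0.277, -0.003]
force: [-0.1, 7.4, 1.6]
width: 0.0004
grasp_force: 3.2
```

```bash
python3 -c "
from h import *
stat()"
```

```text
tcp [0.5601481  0.23329875 0.04156822] x 1.2775125758110388 y 40.04605963625808 F [-0.1  7.4  1.6]
```

jog_arm([
  {"delta_pos":[0,0.5,0],"yaw":0,"grip":1},
  {"delta_pos":[0,1,0],"yaw":0,"grip":1},
  {"delta_pos":[0,1.5,0],"yaw":0,"grip":1},
  {"delta_pos":[0,2,0],"yaw":0,"grip":1},
  {"delta_pos":[0,2.5,0],"yaw":0,"grip":1},
  {"delta_pos":[0,3,0],"yaw":0,"grip":1},
  {"delta_pos":[0,3.5,0],"yaw":0,"grip":1},
  {"delta_pos":[0,4,0],"yaw":0,"grip":1},
  {"delta_pos":[0,4,0],"yaw":0,"grip":1},
  {"delta_pos":[0,4,0],"yaw":0,"grip":1},
])

```text
time_s: 11.23
tcp_pos: [0.5594, 0.2293, 0.0416]
ee_rot: [-3.126, 0.277, -0.003]
force: [0.2, 5.7, 2.0]
width: 0.0005
grasp_force: 3.1
```

```bash
python3 -c "
from h import *
stat()"
```

```text
tcp [0.55943663 0.22934962 0.04157092] x 1.2713991841667407 y 36.0334611287684 F [0.2 5.7 2. ]
```

jog_arm([
  {"delta_pos":[0,0.5,0],"yaw":0,"grip":1},
  {"delta_pos":[0,1,0],"yaw":0,"grip":1},
  {"delta_pos":[0,1.5,0],"yaw":0,"grip":1},
  {"delta_pos":[0,2,0],"yaw":0,"grip":1},
  {"delta_pos":[0,2.5,0],"yaw":0,"grip":1},
  {"delta_pos":[0,3,0],"yaw":0,"grip":1},
  {"delta_pos":[0,3,0],"yaw":0,"grip":1},
  {"delta_pos":[0,3,0],"yaw":0,"grip":1},
  {"delta_pos":[0,3,0],"yaw":0,"grip":1},
  {"delta_pos":[0,3,0],"yaw":0,"grip":1},
])

```text
time_s: 12.07
tcp_pos: [0.5592, 0.2283, 0.0417]
ee_rot: [-3.122, 0.278, -0.005]
force: [0.8, 12.6, -0.9]
width: 0.0003
grasp_force: 6.7
```

```bash
python3 -c "
from h import *
stat()"
```

```text
tcp [0.55923255 0.2283425  0.04171258] x 1.247551670012947 y 35.00616464769856 F [ 0.8 12.6 -0.9]
```

jog_arm([
  {"delta_pos":[0,0.5,0],"yaw":0,"grip":1},
  {"delta_pos":[0,1,0],"yaw":0,"grip":1},
  {"delta_pos":[0,1.5,0],"yaw":0,"grip":1},
  {"delta_pos":[0,2,0],"yaw":0,"grip":1},
  {"delta_pos":[0,2.5,0],"yaw":0,"grip":1},
  {"delta_pos":[0,2.5,0],"yaw":0,"grip":1},
  {"delta_pos":[0,2.5,0],"yaw":0,"grip":1},
  {"delta_pos":[0,2.5,0],"yaw":0,"grip":1},
  {"delta_pos":[0,2.5,0],"yaw":0,"grip":1},
  {"delta_pos":[0,2.5,0],"yaw":0,"grip":1},
])

```text
time_s: 12.9
tcp_pos: [0.5592, 0.228, 0.0419]
ee_rot: [-3.118, 0.279, -0.007]
force: [3.6, 21.8, -2.3]
width: 0.0003
grasp_force: 10.6
```

```bash
python3 -c "
from h import *
stat()"
```

```text
tcp [0.55920743 0.22801864 0.04188271] x 1.2797599144731222 y 34.68294330546161 F [ 3.6 21.8 -2.3]
```

Force has risen to 22 N with only 0.3 mm of movement, so the jaw is against its stops. I'll back off, lift away and look.

jog_arm([
  {"delta_pos":[0,-4,0],"yaw":0,"grip":1},
  {"delta_pos":[0,-12,0],"yaw":0,"grip":1},
  {"delta_pos":[0,-20,0],"yaw":0,"grip":1},
  {"delta_pos":[0,-20,-30],"yaw":0,"grip":1},
  {"delta_pos":[0,-20,-60],"yaw":0,"grip":1},
  {"delta_pos":[0,-60,-90],"yaw":0,"grip":1},
  {"delta_pos":[0,-100,-110],"yaw":0,"grip":1},
  {"delta_pos":[0,-130,-110],"yaw":0,"grip":1},
  {"delta_pos":[0,-130,-110],"yaw":0,"grip":1},
  {"delta_pos":[0,-130,-110],"yaw":0,"grip":1},
])

```text
time_s: 13.73
tcp_pos: [0.5805, 0.352, 0.1505]
ee_rot: [3.129, -0.273, 0.001]
force: [-0.2, -0.8, -0.1]
width: 0.0003
grasp_force: 0.0
```

Run:
```python
from h import *
stat()
a=cv2.cvtColor(robot.read_camera("scene"),cv2.COLOR_RGB2BGR); b=cv2.cvtColor(robot.read_camera("top"),cv2.COLOR_RGB2BGR)
cv2.imwrite("pics/f.png",np.hstack([cv2.resize(a[215:345,300:430],(400,400),interpolation=2),cv2.resize(b[145:245,165:265],(400,400),interpolation=2)]))
```

```text
tcp [0.58052235 0.35199473 0.15048528] x 0.46716947393873487 y 160.4721710093068 F [-0.2 -0.8 -0.1]
```

View pics/f.png

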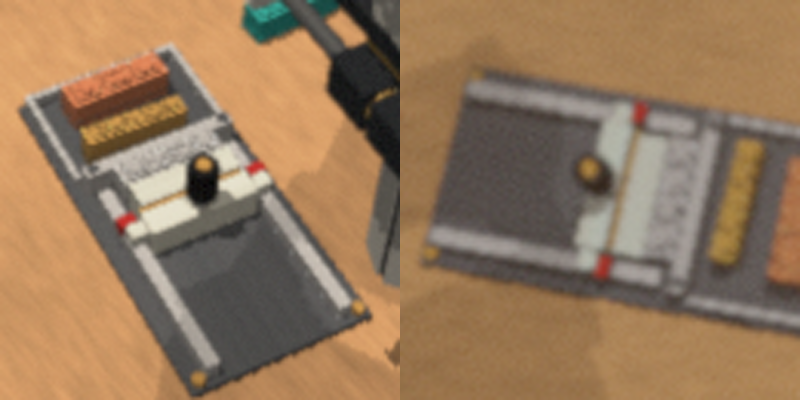

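The picture shows the jaw's ears against both red stops, at (122,222) and (258,172). The bar is flat between the pad and the line, and the line is against the head bar. I'm handing in.

```bash
python3 -c "
from bench import robot
print(robot.sign_off())"
```

```text
the job is handed in; nothing more can be done
None
```

The job is handed in: the bar that pinched at 15.0 mm stands flat against the 15 mm steel line, and the jaw is home against both red stops, with the other bars and lines left alone; I have no verdict back from the sign-off.

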